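# Uncover the bench wheel's control and hold its palm button half-way

## Robot

A 7-joint arm with a two-finger parallel gripper is mounted at the origin on the work surface. World frame = base frame: x ahead of the robot, y to its left, z up, the work surface at z = 0. Lengths are in m, angles in rad, forces in N, time in s.
With the tool pointing down it reaches from about 0.4 to 0.85 m from the base axis. Payload 4.5 kg.
Tool frame: the origin (TCP) lies midway between the tips of the shut fingers; the grasp point (between the pads) lies 19 mm behind it; z points along the fingers, y is the direction in which the jaws open and shut (so a half turn about z gives the same grasp; the last joint's range is limited). The gripper opens to 88 mm and grips with 3 to 60 N. Pads are 18 mm wide; open, the fingers measure 123 mm over their backs; the gripper's body (75 mm by 187 mm) begins 45 mm behind the grasp point.
Start: joints at [1.354, 0.689, -0.195, 1.565, 0.157, 0.902, -0.215], TCP at [0.155, -0.605, 0.239] pointing down, gripper open.
Joint ranges: [-3.01, 3.01], [-0.46, 2.08], [-1.47, 1.51], [0.13, 2.56], [-1, 4.14], [0.04, 2.09], [-2.66, 2.66]. Speed limits (rad/s): [2.57, 2.57, 3.14, 3.14, 3.14, 3.14, 3.14].

## Interface

Orientations are given as a unit quaternion [x, y, z, w].
In Python, from plant import r gives the robot as it stands. The module is installed in compiled form; this text tells all that it offers.
- The arm moves only by the tool carry_out, never from a script. Its argument "commands" is a list of rows, each a list of 6 numbers: the shift along the tool's x, y, z in m, then the turn, a rotation vector about the tool's x, y, z in degrees. In form: [[dx, dy, dz, wx, wy, wz], ...]. A call has 1 to 12 rows; each row is the pose to reach, as a shift and turn from the pose commanded when the call began, along the tool's axes at that moment; what a row does not reach only later rows make up. A row lasts 1/10 s, in which the tool goes at most 50 mm and 8.59 degrees, less where a joint would pass 70% of its speed; a pose out of reach is approached as far as the arm can. A call with a gripper value outside its range is refused whole. "fingers" is the closure in counts, from 0 (fully open) to 255 (shut), set as the call begins (left out, the last holds). The fingers move at their own pace and stop on an object; "grip_force" is the grip in N (left out, the last holds). Time passes only in rows, so rows that repeat a pose let the fingers close. It gives the time, the measured TCP pose, the force and the opening at its end, in the units of the state.
- r.get_state(): the state, without advancing time (a new reading comes with each control period).
- r.snapshot(name): name is "side" or "top" or "wrist"; returns a dict with "img" (480x640x3 uint8, blue, green, red), "intrinsics" (3x3 intrinsics, pixels), "k1" (the pictures are not rectified: a ray, as slopes to the right and down, at radius r is drawn at 1 + k1 r^2 times it, then the intrinsics apply), "extrinsics" (4x4, takes a point from camera to world coordinates); the wrist camera has in their place "tool_from_camera" (4x4, takes a point from camera to tool coordinates, whose origin is the TCP and whose axes are the flange's). Camera axes: x right, y down, z forward; pixel columns grow to the right and rows downward; lengths in m; the calibration is good to about 2 mm. A picture is of the moment at which its call begins: read the wrist's pose just before it. There is no depth.
- r.finish_job(): hands the job in, once; it reports no verdict.
Trained networks look in a picture, given as the dict that the camera call returned (one of the last four; its "shot" number tells which), for a name from the list of things; names that differ only in an ending like _2 or _b are one class to them, and where a whole thing is asked for, a point or a joint stands for the part that bears it (a point fixed in the world has none). Each returns a list of dicts, best first, with "p" (0 to 1); they miss things now and then, are a little off and sometimes report something else, mostly with a low value. They report only what shows in the picture. A call takes as long as a camera call. They do not tell look-alikes from the thing itself.
- r.spot_in(picture, label): "xyz" ([x, y, z] in m, in world coordinates, good to about 4 mm: the middle of the surface that is visible of it).
- r.spot_point(picture, label): "xyz" ([x, y, z] in m, in world coordinates, good to about 4 mm: a listed point, or the origin of a listed thing).
The state is a dict: "clock": time; "q": joint angles; "qd": joint speeds; "joint_torque": joint torques, N m; "tool_pos": TCP position; "eef_rot": TCP orientation; "contact_force": force on the tool from outside, world axes, zero at the start; "moment": the same for the moment, N m; "opening": opening from 0.0 (shut) to 1.0 (fully open).
Only numpy, scipy, OpenCV 4.12 (cv2) and the standard library are available. Lean on these libraries where they do the work, as an engineer would, in place of code of your own. Each camera call takes 0.05 s, during which the arm holds its last target.

## Task

The small bench wheel only runs while its palm button is held half-way: on the round control pot beside the wheel, tip the loose lid clearly up (15 degrees or more) by its finger lug while its far edge still rests on the rim, then lift it off and set it down (do not drop it) flat on the bare table, right way up, and let go of it. Then press the spring-loaded button inside the pot half-way, about 12 of its 24 mm, never down to the bottom since that trips the stop, and finish while still holding it there with the gripper. Leave the clay bottle, cup, tub and brush where they are.

Things in the scene. Friction and masses are not known exactly. Their poses are not given: they have to be found in the camera images.
- pot_rim (a point): Centre of the rim of the round control pot: a grey painted open cylinder, 114 mm outside diameter, 5 mm wall, 64 mm tall, standing on the table, joined to the wheel by a low bar. This point is on its axis at rim height, 64 mm above the table; z axis up. Pot and wheel are fixed.
- wheel_top (a point): Centre of the top of the wheel's blue disc, 240 mm across, 64 mm above the table, 262 mm from the pot's axis. A clay bottle stands on it.
- lid_lug (a point): Centre of the lug of the loose grey lid (about 130 g). The lug is an upright block on the lid's disc near the edge, 30 mm long along the radius, 14 mm thick across it, 32 mm tall; this centre is 42 mm from the lid's axis, 16 mm above the disc's top, 30 mm above the plug's underside. x axis: from lug across the lid's centre; y: across the lug's thickness; z: out of the lid's top.
- lid_far (a point): Underside of the lid's disc at the edge opposite the lug, 102 mm from the lug's centre along x; axes as lid_lug. The lid: disc 124 mm across, 6 mm thick, with a plug under it 96 mm across and 8 mm deep, about 4 mm play all round in the pot. Seated, the disc rests on the rim by its weight alone and this point is at rim height.
- button_top (a point): Centre of the top of the palm button, a black cap 45 mm across and 10 mm thick on the pot's axis, under the lid. Released, its top is 14 mm below the rim (50 mm above the table). It moves straight down.
- button (a joint): How far the palm button is pressed, m: 0 released, 0.024 at the bottom. Its spring pushes back with about 3 N at the start of travel and 0.4 N more per mm (about 8 N half-way, 12.5 N at the bottom) and returns it when let go.
- bottle: Dark clay bottle, 108 mm across, 120 mm tall, standing on the wheel's disc; origin at the centre of its foot. Leave alone.
- cup: White ceramic cup, 84 mm across, 95 mm tall, on the table; origin at the centre of its foot. Leave alone.
- tub: Clear plastic open tub, 190 x 130 x 65 mm, on the table; origin at the centre of its underside, x axis along its length. Leave alone.
- brush: Brush lying on the table, about 200 mm long along its x axis; origin near its middle. Leave alone.
Things that resemble listed ones, but are neither listed nor needed, are in the scene too. What is meant by the part that bears lid_lug is not green, and is the smaller of those in its own colour.

How it is judged:
On the way, in this order (a step that is already met when the one before it is completed fails the run):
1. the lid is tipped up at its lug side by at least 9 degrees, its far edge still on the rim (less than 10 mm above it) (angle between lid_lug's own z axis and vertical above 0.157 rad and z of lid_far in the frame of pot_rim below 0.01 m and horizontal distance between lid_far and pot_rim below 0.075 m and z of lid_lug in the frame of pot_rim above 0.028 m), for 0.1 s.
2. the lid lies flat and right way up on the table, let go (height (world z) of lid_lug below 0.036 m and angle between lid_lug's own z axis and vertical below 0.1 rad and contact force between the fingers and lid below 0.1 N and linear speed of lid below 0.03 m/s), for 0.2 s.
At the end, for the whole second after the job is handed in: The button is held by the gripper's fingers at 8 to 16 mm of its 24 mm travel through the last second, the lid lies untouched, flat (within 6 degrees) and right way up on the table, and bottle, cup, tub and brush are within 30 mm of where they were (all of step 2 and value of joint button between 0.008 and 0.016 m and contact force between the fingers and button above 2 N and contact force between lid and button below 0.1 N and contact force between the arm and lid below 0.1 N and distance of each of bottle, cup, tub, brush from where it was at the start of the episode below 0.03 m); the arm keeps its last pose, push and grip.
It fails at once if the button was pressed to the bottom (beyond 21.5 mm) (value of joint button above 0.0215 m).
It fails at once if the lid was dropped (faster than 0.6 m/s out of the fingers) (linear speed of lid above 0.6 m/s and contact force between the fingers and lid below 0.05 N).
It fails at once if a bystander was disturbed (moved more than 30 mm) (distance of any of bottle, cup, tub, brush from where it was at the start of the episode above 0.03 m).
It also fails if it takes over 48 s, if anything falls off the work surface, if the arm or the gripper's body presses on something with over 40 N, if the wrist force passes 120 N, or if a joint passes its speed limit or range.

## Working session

There is one attempt and no reset: what is moved stays moved. The work goes in short steps, Python scripts to look and compute and a tool call to move; the robot and the scene stay as the last step left them, time stands still between calls to the robot, and variables do not carry over. Pictures are saved under pics/ and viewed, and the job is handed in when it is done.

Besides the shell and the picture viewer there is one more tool, called after ">>>" by a JSON object that holds its "name" and its "arguments", one argument or row to a line. carry_out: Moves the arm, as the interface text tells. Its arguments: {"type":"object","properties":{"commands":{"type":"array","items":{"type":"array","items":{"type":"number"}}},"fingers":{"type":"number"},"grip_force":{"type":"number"}},"required":["commands"]}

```bash
mkdir -p pics; ls; python3 - <<'E'
from plant import r
import cv2
s=r.get_state();print(s)
for n in ["side","top","wrist"]:
    p=r.snapshot(n);cv2.imwrite(f"pics/{n}0.png",p["img"])
    print(n,p.get("extrinsics",p.get("tool_from_camera")),p["intrinsics"],p["k1"])
    for l in ["pot_rim","wheel_top","lid_lug","lid_far","bottle","cup","tub","brush"]:
        print(l,[(d["p"],d["xyz"]) for d in r.spot_point(p,l)])
E
```

```text
pics
{'clock': 0.0, 'q': array([ 1.35383396,  0.6900054 , -0.19449291,  1.56632045,  0.15731339,
        0.9024962 , -0.2151232 ]), 'qd': array([-4.39595119e-04, -1.08698704e-03,  7.00946726e-05,  4.85591903e-04,
       -2.12556658e-03,  6.99487053e-04,  5.38797959e-05]), 'joint_torque': array([-4.43208328e-04, -5.27570951e+01, -1.26684006e+00, -1.53433210e+01,
       -5.25891641e-02,  6.50312664e-03,  1.79287176e-04]), 'tool_pos': array([ 0.15487262, -0.60486507,  0.23790242]), 'eef_rot': array([ 9.92146504e-01,  1.25077858e-01, -1.90720239e-04, -8.98882485e-04]), 'contact_force': array([ 0.31375399, -0.68434744, -0.25759561]), 'moment': array([-0.0440996 , -0.01441775, -0.02082702]), 'opening': 0.9995750552451308}
side [[-0.90125106 -0.24094708  0.3601264   0.07244782]
 [-0.43326169  0.49047375 -0.75612156  0.96234005]
 [ 0.00555274 -0.83748433 -0.54643313  0.83737861]
 [ 0.          0.          0.          1.        ]] [[534.83091791   0.         306.42387447]
 [  0.         534.83091791 236.79006856]
 [  0.           0.           1.        ]] -0.05264768732471121
pot_rim []
wheel
[... 1157 characters left out ...]
]), (0.6, [0.6261, -0.0241, 0.0671])]
bottle [(0.76, [0.7094, 0.2195, 0.0674])]
cup [(0.62, [0.762, -0.1878, -0.003])]
tub [(0.74, [0.6438, -0.452, 0.0015])]
brush [(0.94, [0.3285, -0.3571, 0.002])]
wrist [[ 7.59177854e-04 -9.46217884e-01 -3.23529196e-01  8.44990088e-02]
 [ 9.99999483e-01  9.37164755e-04 -3.94352632e-04 -3.12299477e-04]
 [ 6.76343672e-04 -3.23528729e-01  9.46218106e-01 -1.45800657e-01]
 [ 0.00000000e+00  0.00000000e+00  0.00000000e+00  1.00000000e+00]] [[367.25445585   0.         322.0716643 ]
 [  0.         367.25445585 236.41295414]
 [  0.           0.           1.        ]] -0.05510736399461489
pot_rim []
wheel_top []
lid_lug []
lid_far []
bottle []
cup []
tub []
brush []
```

View pics/top0.png

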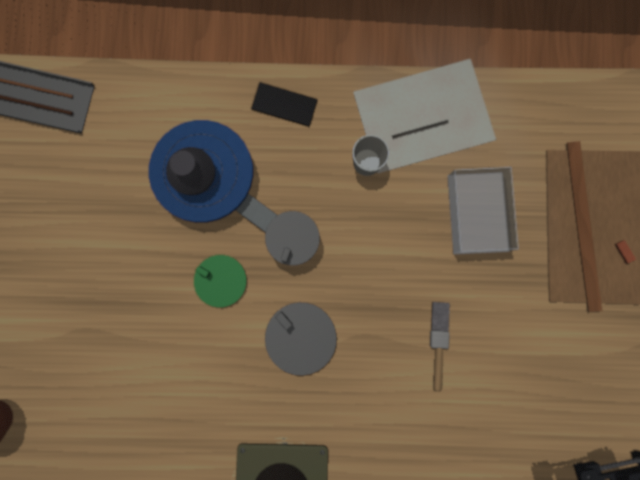

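View pics/side0.png

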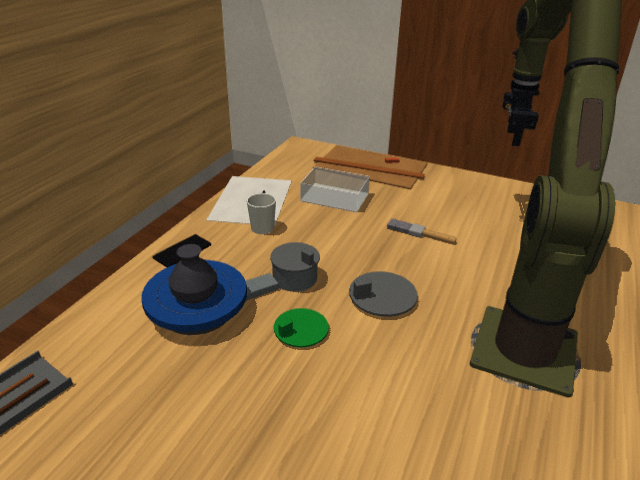

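```bash
cat > h.py <<'E'
from plant import r
import numpy as np, cv2
from scipy.spatial.transform import Rotation as R
def down(yawdeg): # tool x at yaw, z down
    return R.from_euler('z',yawdeg,degrees=True)*R.from_euler('x',180,degrees=True)
def row(pos,rot,s=None):
    s=s or r.get_state(); C=R.from_quat(s['eef_rot'])
    return np.round(1000*C.inv().apply(np.array(pos)-s['tool_pos']),1), np.round(np.degrees((C.inv()*rot).as_rotvec()),2)
E
python3 - <<'E'
from h import *
print(row([.528,.003,.20],down(-17)))
E
```

```text
(array([ 512.2, -496.9,   38.7]), array([ 0.  , -0.  , 31.37]))
```

>>> {"name": "carry_out", "arguments": {
  "commands": [
    [0.034,-0.033,0.002,0,0,4],
    [0.068,-0.066,0.004,0,0,8],
    [0.102,-0.099,0.006,0,0,12],
    [0.136,-0.132,0.009,0,0,16],
    [0.17,-0.165,0.012,0,0,20],
    [0.204,-0.198,0.015,0,0,24],
    [0.238,-0.231,0.018,0,0,28],
    [0.272,-0.264,0.021,0,0,31.4],
    [0.306,-0.297,0.024,0,0,31.4],
    [0.34,-0.33,0.027,0,0,31.4],
    [0.374,-0.363,0.03,0,0,31.4],
    [0.408,-0.396,0.033,0,0,31.4]
  ],
  "fingers": 0
}}

```text
clock: 2.55
tool_pos: [0.4532, -0.1188, 0.2058]
eef_rot: [0.989, -0.148, 0.0, 0.0]
contact_force: [0.5, -0.8, 0.2]
opening: 1.0
```

```bash
python3 - <<'E'
from h import *
s=r.get_state();print(s['clock'],s['tool_pos'],s['q'],s['qd'].round(3),row([.528,.003,.20],down(-17)))
E
```

```text
2.55 [ 0.45320868 -0.11876884  0.20584005] [ 0.11974039  0.54493528  0.05857678  2.06890182 -0.06003964  0.52840962
 -1.64611374] [-1.037  0.18   0.119 -0.291 -0.122  0.105 -0.833] (array([  35.9, -138.3,    5.9]), array([-0.  , -0.05, -0.02]))
```

>>> {"name": "carry_out", "arguments": {
  "commands": [
    [0.011,-0.042,0.002,0,0,0],
    [0.022,-0.084,0.004,0,0,0],
    [0.032,-0.122,0.006,0,0,0],
    [0.036,-0.14,0.006,0,0,0],
    [0.036,-0.14,0.006,0,0,0],
    [0.036,-0.14,0.006,0,0,0]
  ]
}}

```text
clock: 3.15
tool_pos: [0.527, 0.002, 0.1996]
eef_rot: [0.989, -0.148, -0.0, 0.0]
contact_force: [-0.7, 0.2, 0.4]
opening: 0.999
```

```bash
python3 - <<'E'
from h import *
s=r.get_state();print(s['clock'],s['tool_pos'],s['q'],s['qd'].round(3))
for n in ["wrist"]:
    p=r.snapshot(n);cv2.imwrite(f"pics/{n}1.png",p["img"])
    for l in ["lid_lug","lid_far"]:
        print(l,[(d["p"],d["xyz"]) for d in r.spot_point(p,l)])
    print([(d["p"],d["xyz"]) for d in r.spot_in(p,'lid_lug')])
p=r.snapshot("top")
for l in ["lid_lug","lid_far"]:
        print(l,[(d["p"],d["xyz"]) for d in r.spot_point(p,l)])
E
```

```text
3.15 [0.52704434 0.00204084 0.19964701] [-0.14968529  0.61916223  0.09369224  1.91082547 -0.09269609  0.61637023
 -1.86562012] [ 0.029 -0.009  0.021  0.02   0.002 -0.001 -0.001]
lid_lug [(0.82, [0.4865, 0.1963, 0.0301]), (0.73, [0.5313, 0.0051, 0.0824]), (0.63, [0.379, 0.0065, 0.0395]), (0.25, [0.6294, -0.024, 0.0642])]
lid_far [(0.97, [0.4376, 0.1047, 0.0048]), (0.6, [0.6289, -0.0232, 0.0641])]
[(0.81, [0.3823, -0.0213, 0.0191]), (0.79, [0.4908, 0.1487, 0.0125]), (0.69, [0.5751, -0.0162, 0.0661])]
lid_lug [(0.72, [0.384, 0.0038, 0.0352]), (0.66, [0.4886, 0.1931, 0.0305])]
lid_far [(0.9, [0.2793, -0.0879, 0.013]), (0.72, [0.6261, -0.0286, 0.0637]), (0.65, [0.4392, 0.104, 0.0133])]
```

View pics/wrist1.png

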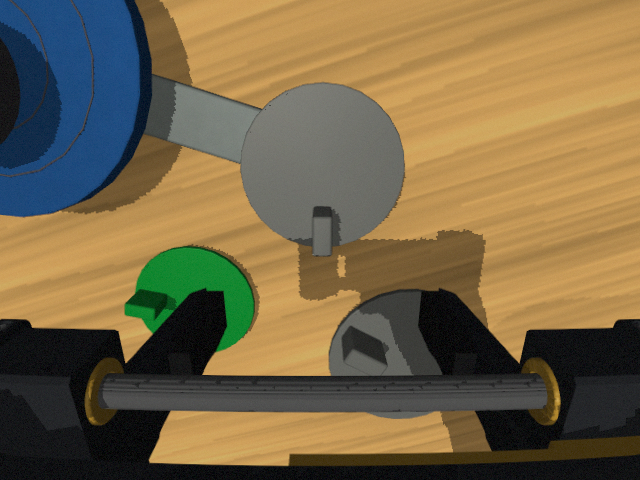

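```bash
python3 - <<'E'
from h import *
s=r.get_state()
p=r.snapshot("wrist")
T=np.eye(4);T[:3,:3]=R.from_quat(s['eef_rot']).as_matrix();T[:3,3]=s['tool_pos']
W=T@p['tool_from_camera'];K=p['intrinsics'];k1=p['k1']
def proj(X):
    c=np.linalg.inv(W)@np.append(X,1);a=c[:2]/c[2];a=a*(1+k1*(a@a));return (K[:2,:2]@a+K[:2,2])
im=p['img'].copy()
ang=np.radians(-17);ux=np.array([np.cos(ang),np.sin(ang),0]);uy=np.array([-ux[1],ux[0],0])
for L,col in (([.5290,.0037],(0,0,255)),):
  L=np.array(L+[0.086])
  for dz in(-16,16):
    q=np.array([proj(L+ux*a*.015+uy*b*.007+[0,0,dz/1000]) for a,b in((1,1),(1,-1),(-1,-1),(-1,1))])
    print(dz,q.round(0).tolist()); cv2.polylines(im,[q.astype(int)],True,col if dz>0 else (0,255,255),1)
  C=L+ux*.042; C[2]=.070
  q=np.array([proj(C+.062*(ux*np.cos(t)+uy*np.sin(t))) for t in np.linspace(0,6.28,60)]);cv2.polylines(im,[q.astype(int)],True,(255,0,255),1)
cv2.imwrite("pics/w1b.png",cv2.resize(im[60:300,200:440],None,fx=2.5,fy=2.5,interpolation=cv2.INTER_CUBIC))
E
```

```text
-16 [[310.0, 204.0], [328.0, 204.0], [328.0, 241.0], [311.0, 241.0]]
16 [[309.0, 216.0], [329.0, 216.0], [329.0, 256.0], [309.0, 256.0]]
```

View pics/w1b.png

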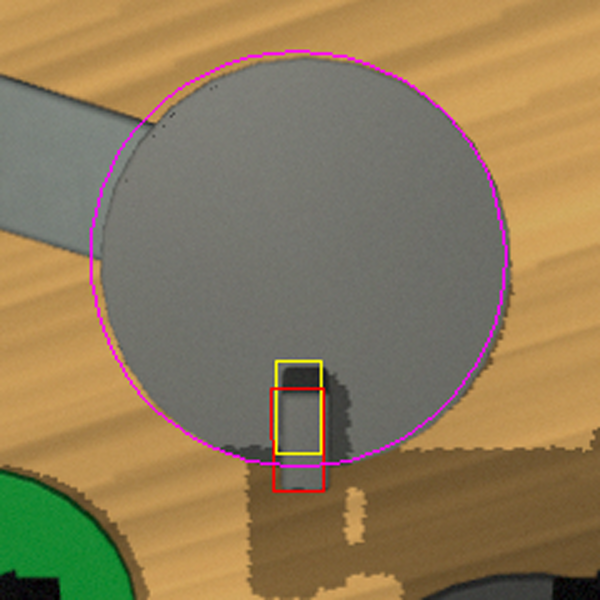

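>>> {"name": "carry_out", "arguments": {
  "commands": [
    [0.0,0.0,0.04,0,0,0],
    [0.0,0.0,0.08,0,0,0],
    [0.0,0.0,0.105,0,0,0],
    [0.0,0.0,0.118,0,0,0],
    [0.0,0.0,0.123,0,0,0],
    [0.0,0.0,0.123,0,0,0],
    [0.0,0.0,0.123,0,0,0]
  ]
}}

```text
clock: 4.25
tool_pos: [0.5284, 0.0027, 0.0778]
eef_rot: [0.989, -0.148, 0.001, -0.0]
contact_force: [0.4, 0.3, -0.3]
opening: 1.0
```

>>> {"name": "carry_out", "arguments": {
  "commands": [
    [0,0,0,0,0,0],
    [0,0,0,0,0,0],
    [0,0,0,0,0,0],
    [0,0,0,0,0,0],
    [0,0,0,0,0,0],
    [0,0,0,0,0,0],
    [0,0,0,0,0,0],
    [0,0,0,0,0,0]
  ],
  "fingers": 255,
  "grip_force": 30
}}

```text
clock: 5.05
tool_pos: [0.5275, 0.0027, 0.0767]
eef_rot: [0.989, -0.148, -0.0, 0.0]
contact_force: [-0.4, -0.3, -0.2]
opening: 0.297
```

```bash
python3 - <<'E'
from h import *
s=r.get_state();print(s)
for n in ["side","wrist"]:
    p=r.snapshot(n);cv2.imwrite(f"pics/{n}2.png",p["img"] if n=="wrist" else cv2.resize(p["img"][180:360,180:420],None,fx=2.5,fy=2.5))
E
```

```text
{'clock': 5.05, 'q': array([-0.12241379,  0.82756099,  0.04981284,  1.98846713, -0.11361687,
        0.32825107, -1.84913498]), 'qd': array([ 0.00142387,  0.00064909, -0.00032888,  0.00030015,  0.00237615,
        0.00075314, -0.00020879]), 'joint_torque': array([-8.43615799e-04, -4.96313524e+01,  2.11817041e+00, -6.42442748e+00,
        6.01422813e-03, -7.66632683e-02, -2.35115385e-04]), 'tool_pos': array([0.52747485, 0.00268827, 0.07666586]), 'eef_rot': array([ 9.88975673e-01, -1.48078062e-01, -3.50963496e-05,  6.57469571e-05]), 'contact_force': array([-0.36017598, -0.25143608, -0.19458601]), 'moment': array([ 0.03993628, -0.00776622,  0.06292697]), 'opening': 0.29651152658929736}
```

View pics/side2.png

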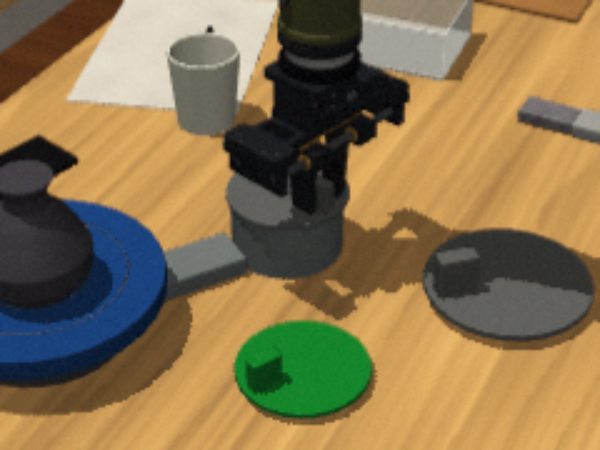

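View pics/wrist2.png

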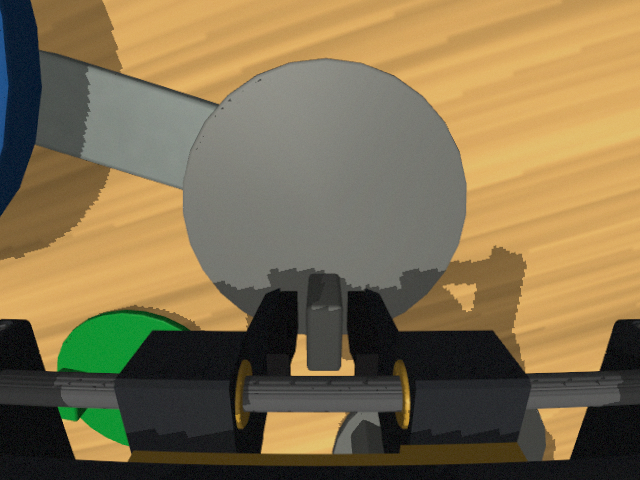

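>>> {"name": "carry_out", "arguments": {
  "commands": [
    [0,0,0,0,0,0],
    [0,0,0,0,0,0],
    [0,0,0,0,0,0],
    [0,0,0,0,0,0],
    [0,0,0,0,0,0]
  ]
}}

```text
clock: 5.65
tool_pos: [0.5275, 0.0027, 0.0767]
eef_rot: [0.989, -0.148, -0.0, 0.0]
contact_force: [0.7, 0.3, 0.2]
opening: 0.155
```

```bash
python3 - <<'E'
from h import *
s=r.get_state();print(s['tool_pos'],s['contact_force'],s['opening'])
# tipping rows: pivot on rim, in tool frame (x toward far, z down): pivot at x=?, z=?
# lug centre tool x offset 0 ; rim contact 42+57=99mm ahead, at world z .0645
px,pz=.099,.0767-.0645
P=np.array([px,0,pz])
for a in (3,6,9,12,15,17,18):
    Rt=R.from_rotvec([0,-np.radians(a),0])
    d=P-Rt.apply(P); print(a,d.round(4))
E
```

```text
[0.52747972 0.00271218 0.0766613 ] [0.66872491 0.31479647 0.15843892] 0.15483973668099876
3 [ 0.0008  0.     -0.0052]
6 [ 0.0018  0.     -0.0103]
9 [ 0.0031  0.     -0.0153]
12 [ 0.0047  0.     -0.0203]
15 [ 0.0065  0.     -0.0252]
17 [ 0.0079  0.     -0.0284]
18 [ 0.0086  0.     -0.03  ]
```

>>> {"name": "carry_out", "arguments": {
  "commands": [
    [0.0008,0,-0.0052,0,-3,0],
    [0.0018,0,-0.0103,0,-6,0],
    [0.0031,0,-0.0153,0,-9,0],
    [0.0047,0,-0.0203,0,-12,0],
    [0.0065,0,-0.0252,0,-15,0],
    [0.0079,0,-0.0284,0,-17,0],
    [0.0086,0,-0.03,0,-18,0],
    [0.0086,0,-0.03,0,-18,0],
    [0.0086,0,-0.03,0,-18,0],
    [0.0086,0,-0.03,0,-18,0]
  ]
}}

```text
clock: 6.65
tool_pos: [0.5356, 0.0003, 0.1067]
eef_rot: [0.977, -0.146, -0.155, -0.023]
contact_force: [0.7, 0.3, -1.2]
opening: 0.159
```

```bash
python3 - <<'E'
from h import *
s=r.get_state();print(s['clock'],s['tool_pos'],s['contact_force'],s['moment'],s['opening'],s['q'])
for n in ["side","wrist"]:
    p=r.snapshot(n);cv2.imwrite(f"pics/{n}3.png",p["img"] if n=="wrist" else cv2.resize(p["img"][180:360,180:420],None,fx=2.5,fy=2.5))
    print([(l,[(d["p"],d["xyz"]) for d in r.spot_point(p,l)]) for l in ("lid_lug","lid_far","pot_rim","button_top")])
E
```

```text
6.65 [5.35596966e-01 2.58119419e-04 1.06701362e-01] [ 0.67069758  0.34694812 -1.22599507] [-0.13670019 -0.40896387 -0.008775  ] 0.1588127315291885 [-0.02846182  0.88852544  0.00317847  1.65707879 -0.12864078  0.89856045
 -1.7984665 ]
[('lid_lug', [(0.81, [0.5379, -0.0022, 0.1134]), (0.79, [0.4885, 0.1932, 0.0291]), (0.7, [0.3807, 0.0055, 0.0394])]), ('lid_far', [(0.9, [0.6288, -0.0265, 0.0631]), (0.86, [0.4435, 0.103, 0.0085]), (0.59, [0.2855, -0.0912, 0.0112])]), ('pot_rim', [(0.78, [0.5664, -0.0151, 0.0671]), (0.49, [0.6265, -0.0277, 0.0627]), (0.18, [0.5709, -0.0105, 0.0473])]), ('button_top', [(0.59, [0.5697, -0.0103, 0.0488])])]
[('lid_lug', [(0.72, [0.543, -0.0037, 0.1141]), (0.6, [0.4891, 0.1944, 0.0309])]), ('lid_far', [(0.93, [0.6267, -0.0249, 0.0638]), (0.79, [0.4363, 0.1037, 0.004])]), ('pot_rim', []), ('button_top', [])]
```

View pics/side3.png

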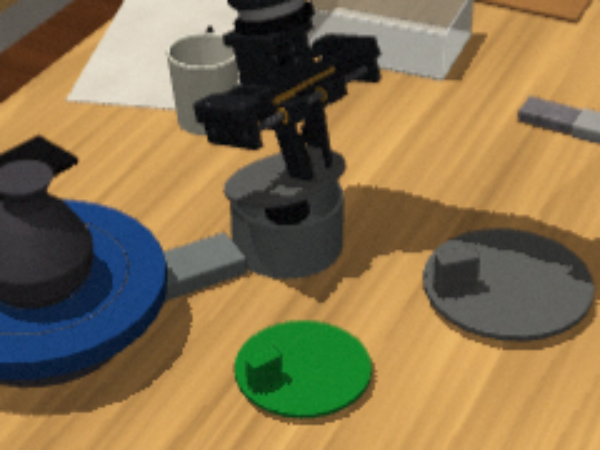

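View pics/wrist3.png

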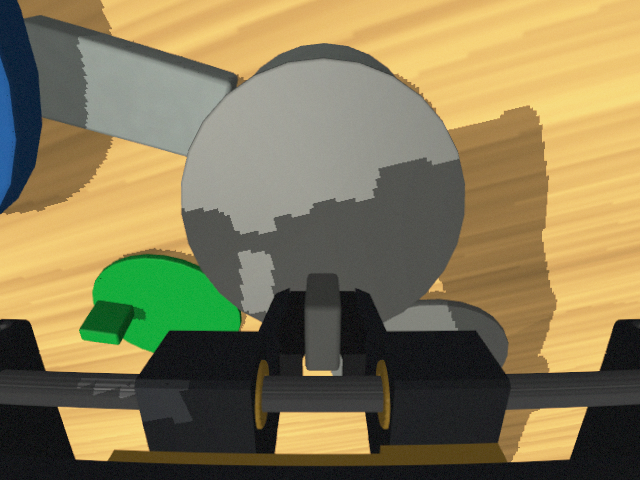

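```bash
python3 - <<'E'
from h import *
D=down(-17.03)
s=r.get_state();C=R.from_quat(s['eef_rot'])
s0=dict(s)
print(row([.5356,.0003,.1367],C));print(row([.533,.001,.18],D))
print(row([.500,-.19,.16],D))
E
```

```text
(array([ -9.2,  -0. , -28.5]), array([0., 0., 0.]))
(array([-25.2,   0.1, -68.9]), array([1.000e-02, 1.802e+01, 1.000e-02]))
(array([  4.2, 192.4, -57.4]), array([1.000e-02, 1.802e+01, 1.000e-02]))
```

>>> {"name": "carry_out", "arguments": {
  "commands": [
    [-0.003,0,-0.0095,0,0,0],
    [-0.006,0,-0.019,0,0,0],
    [-0.0092,0,-0.0285,0,0,0],
    [-0.013,0,-0.038,0,4.5,0],
    [-0.017,0,-0.048,0,9,0],
    [-0.021,0,-0.058,0,13.5,0],
    [-0.025,0,-0.068,0,18,0],
    [-0.022,0.02,-0.068,0,18,0],
    [-0.018,0.05,-0.066,0,18,0],
    [-0.014,0.08,-0.064,0,18,0],
    [-0.01,0.11,-0.062,0,18,0],
    [-0.005,0.14,-0.06,0,18,0]
  ]
}}

```text
clock: 8.35
tool_pos: [0.5076, -0.1387, 0.1662]
eef_rot: [0.989, -0.148, 0.0, -0.0]
contact_force: [0.7, 0.0, -2.1]
opening: 0.158
```

```bash
python3 - <<'E'
from h import *
s=r.get_state();print(s['clock'],s['tool_pos'],s['contact_force'],s['opening'],row([.500,-.19,.12],down(-17.03)))
E
```

```text
8.35 [ 0.50764349 -0.13870217  0.16620027] [ 0.65190619  0.02194039 -2.07062852] 0.15765317154713276 (array([ 7.7, 51.3, 46.2]), array([-0.01, -0.04,  0.01]))
```

>>> {"name": "carry_out", "arguments": {
  "commands": [
    [0.004,0.025,0.01,0,0,0],
    [0.008,0.045,0.025,0,0,0],
    [0.008,0.05,0.05,0,0,0],
    [0.008,0.05,0.08,0,0,0],
    [0.008,0.05,0.1,0,0,0],
    [0.008,0.05,0.112,0,0,0],
    [0.008,0.05,0.116,0,0,0],
    [0.008,0.05,0.116,0,0,0]
  ]
}}

```text
clock: 9.15
tool_pos: [0.5012, -0.1878, 0.0497]
eef_rot: [0.989, -0.148, 0.0, 0.0]
contact_force: [0.4, 0.7, 0.0]
opening: 0.157
```

```bash
python3 - <<'E'
from h import *
s=r.get_state();print(s['clock'],s['tool_pos'],s['contact_force'],s['opening'],row([.500,-.19,.0207],down(-17.03)))
for n in ["side","wrist"]:
    p=r.snapshot(n);cv2.imwrite(f"pics/{n}4.png",p["img"] if n=="wrist" else cv2.resize(p["img"][140:320,220:460],None,fx=2.5,fy=2.5))
    print([(l,[(d["p"],d["xyz"]) for d in r.spot_point(p,l)]) for l in ("lid_lug","lid_far","pot_rim","button_top")])
E
```

```text
9.15 [ 0.50118191 -0.18784981  0.04965049] [0.41896584 0.71154629 0.0072999 ] 0.15717719997438137 (array([-0.5,  2.4, 29. ]), array([ 0.  , -0.02,  0.01]))
[('lid_lug', [(0.84, [0.3815, 0.005, 0.0367]), (0.74, [0.5068, -0.1912, 0.0586]), (0.59, [0.487, 0.191, 0.0274])]), ('lid_far', [(0.68, [0.2841, -0.0916, 0.0099]), (0.68, [0.4393, 0.1061, 0.0076]), (0.66, [0.6013, -0.2173, 0.0349])]), ('pot_rim', [(0.8, [0.5677, -0.0135, 0.0628])]), ('button_top', [(0.55, [0.5684, -0.0074, 0.0469])])]
[('lid_lug', [(0.97, [0.5052, -0.1898, 0.0586])]), ('lid_far', [(0.81, [0.6041, -0.2177, 0.0396])]), ('pot_rim', []), ('button_top', [])]
```

View pics/side4.png

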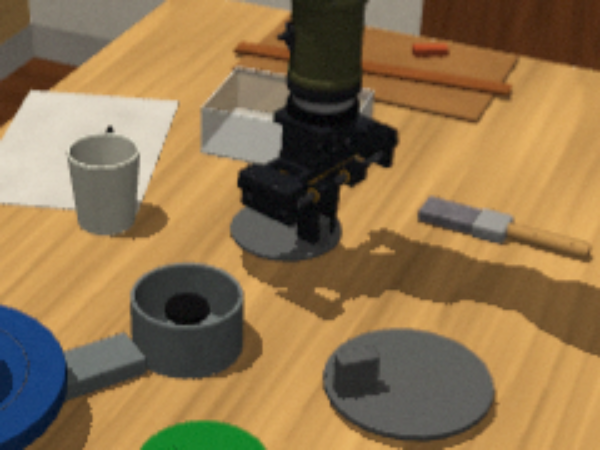

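View pics/wrist4.png

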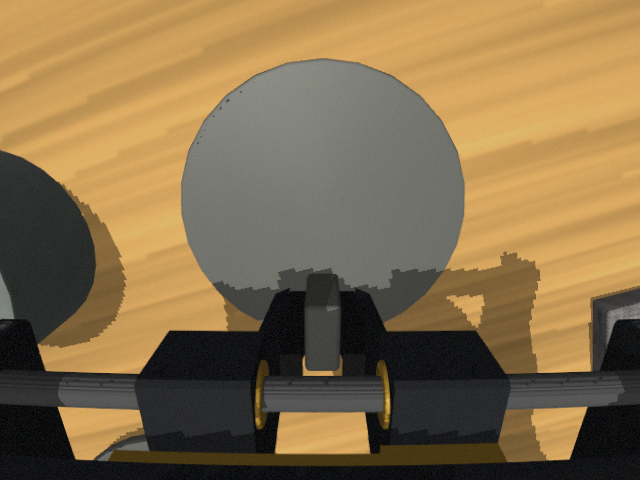

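>>> {"name": "carry_out", "arguments": {
  "commands": [
    [0,0,0.01,0,0,0],
    [0,0,0.018,0,0,0],
    [0,0,0.024,0,0,0],
    [0,0,0.027,0,0,0],
    [0,0,0.0285,0,0,0],
    [0,0,0.0295,0,0,0],
    [0,0,0.0295,0,0,0],
    [0,0,0.0295,0,0,0]
  ]
}}

```text
clock: 10.45
tool_pos: [0.5004, -0.1877, 0.0207]
eef_rot: [0.989, -0.148, -0.0, -0.0]
contact_force: [-2.3, 2.1, 7.3]
opening: 0.153
```

>>> {"name": "carry_out", "arguments": {
  "commands": [
    [0,0,0,0,0,0],
    [0,0,0,0,0,0],
    [0,0,0,0,0,0],
    [0,0,0,0,0,0],
    [0,0,0,0,0,0],
    [0,0,0,0,0,0],
    [0,0,0,0,0,0]
  ],
  "fingers": 120
}}

```text
clock: 11.15
tool_pos: [0.5009, -0.1879, 0.0198]
eef_rot: [0.989, -0.148, 0.0, 0.0]
contact_force: [0.1, 0.4, -0.5]
opening: 0.528
```

```bash
python3 - <<'E'
from h import *
s=r.get_state();print(s['clock'],s['tool_pos'],s['contact_force'],s['opening'])
p=r.snapshot("wrist");cv2.imwrite("pics/wrist5.png",p["img"])
print([(l,[(d["p"],d["xyz"]) for d in r.spot_point(p,l)]) for l in ("lid_lug","lid_far")])
E
```

```text
11.15 [ 0.50094131 -0.18787308  0.01979889] [ 0.08139844  0.35182089 -0.53799802] 0.5279082772173416
[('lid_lug', [(0.73, [0.5035, -0.1903, 0.0265])]), ('lid_far', [(0.7, [0.5984, -0.2142, 0.0092])])]
```

View pics/wrist5.png

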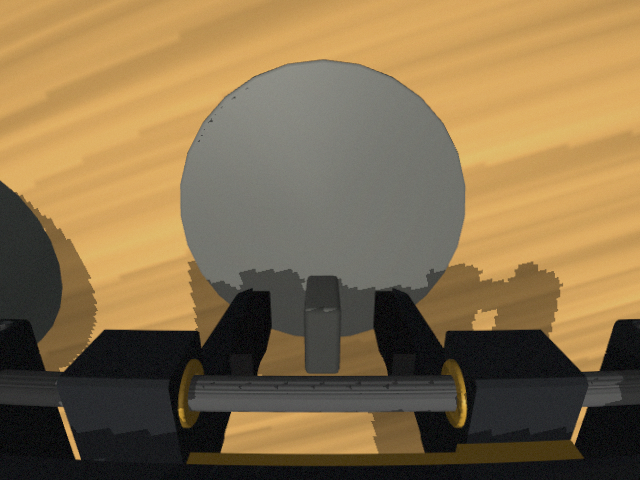

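>>> {"name": "carry_out", "arguments": {
  "commands": [
    [0,0,-0.01,0,0,0],
    [0,0,-0.03,0,0,0],
    [0,0,-0.06,0,0,0],
    [0,0,-0.1,0,0,0],
    [0,0,-0.13,0,0,0],
    [0,0,-0.13,0,0,0],
    [0,0,-0.13,0,0,0]
  ]
}}

```text
clock: 12.0
tool_pos: [0.5011, -0.1879, 0.1508]
eef_rot: [0.989, -0.148, 0.001, 0.0]
contact_force: [-0.1, -0.4, -1.0]
opening: 0.528
```

```bash
python3 - <<'E'
from h import *
s=r.get_state();print(s['clock'],s['tool_pos'],s['contact_force'],s['opening'],row([.569,-.010,.15],down(-17.03)))
for n in ["side","top"]:
    p=r.snapshot(n);cv2.imwrite(f"pics/{n}6.png",p["img"] if n=="top" else cv2.resize(p["img"][140:320,220:460],None,fx=2.5,fy=2.5))
    print([(l,[(d["p"],d["xyz"]) for d in r.spot_point(p,l)]) for l in ("lid_lug","lid_far","pot_rim","button_top")])
E
```

```text
12.0 [ 0.50110768 -0.18790806  0.15075003] [-0.1463459  -0.40504439 -1.01621287] 0.5281906856827191 (array([  12.8, -190. ,    0.8]), array([ 0. , -0.1,  0. ]))
[('lid_lug', [(0.96, [0.4892, 0.1917, 0.0259]), (0.82, [0.4995, -0.1864, 0.0314]), (0.6, [0.3806, 0.0007, 0.0395])]), ('lid_far', [(0.97, [0.5999, -0.2172, 0.0066]), (0.88, [0.2844, -0.0881, 0.011]), (0.58, [0.4417, 0.1038, 0.0045])]), ('pot_rim', [(0.77, [0.567, -0.0088, 0.0651])]), ('button_top', [(0.58, [0.5704, -0.0091, 0.0462])])]
[('lid_lug', [(0.88, [0.4858, 0.192, 0.0281]), (0.72, [0.3844, 0.0027, 0.0416])]), ('lid_far', [(0.95, [0.281, -0.088, 0.0101]), (0.83, [0.5975, -0.2165, 0.0082]), (0.63, [0.4417, 0.1045, 0.007])]), ('pot_rim', [(0.97, [0.5654, -0.0143, 0.0664]), (0.58, [0.5683, -0.0087, 0.0508])]), ('button_top', [(0.53, [0.5679, -0.0068, 0.0556])])]
```

View pics/side6.png

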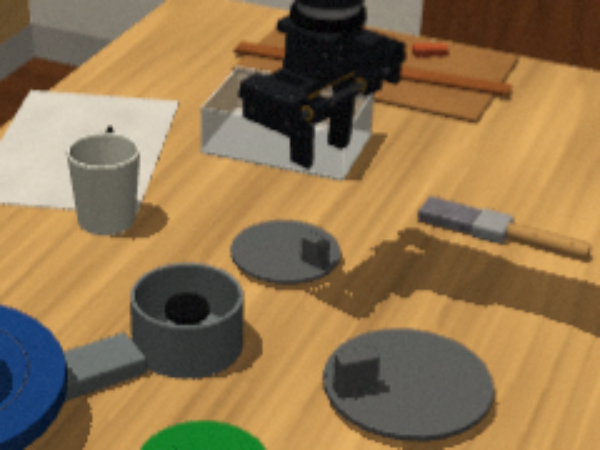

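View pics/top6.png

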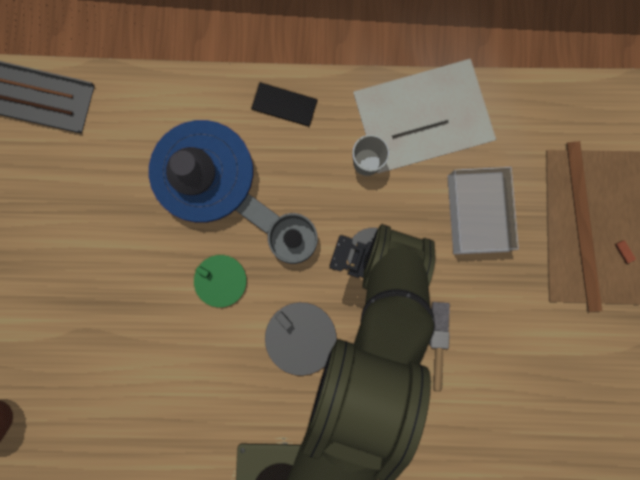

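>>> {"name": "carry_out", "arguments": {
  "commands": [
    [0.002,-0.03,0,0,0,0],
    [0.004,-0.065,0,0,0,0],
    [0.007,-0.1,0,0,0,0],
    [0.01,-0.135,0.005,0,0,0],
    [0.012,-0.165,0.01,0,0,0],
    [0.012,-0.185,0.02,0,0,0],
    [0.012,-0.19,0.03,0,0,0],
    [0.012,-0.19,0.03,0,0,0],
    [0.012,-0.19,0.03,0,0,0]
  ],
  "fingers": 255
}}

```text
clock: 13.4
tool_pos: [0.5673, -0.0116, 0.1196]
eef_rot: [0.989, -0.149, -0.001, 0.001]
contact_force: [0.3, 0.7, 0.5]
opening: 0.006
```

```bash
python3 - <<'E'
from h import *
s=r.get_state();print(s['clock'],s['tool_pos'],s['contact_force'],s['opening'])
p=r.snapshot("wrist");cv2.imwrite("pics/wrist7.png",p["img"])
print([(l,[(d["p"],d["xyz"]) for d in r.spot_point(p,l)]) for l in ("pot_rim","button_top")])
E
```

```text
13.4 [ 0.56733466 -0.01164618  0.11958314] [0.28635977 0.70735043 0.51186974] 0.005512598084168955
[('pot_rim', [(0.58, [0.5681, -0.013, 0.065])]), ('button_top', [(0.57, [0.5679, -0.0139, 0.0476])])]
```

View pics/wrist7.png

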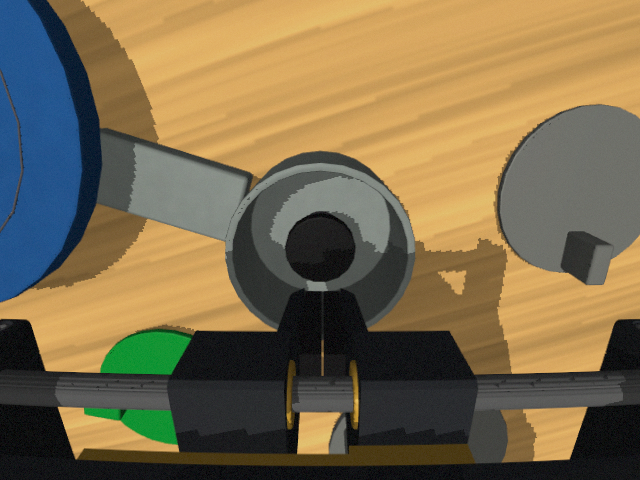

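>>> {"name": "carry_out", "arguments": {
  "commands": [
    [0,0,0.015,0,0,0],
    [0,0,0.035,0,0,0],
    [0,0,0.052,0,0,0],
    [0,0,0.06,0,0,0],
    [0,0,0.064,0,0,0],
    [0,0,0.064,0,0,0],
    [0,0,0.064,0,0,0],
    [0,0,0.064,0,0,0]
  ]
}}

```text
clock: 14.35
tool_pos: [0.5686, -0.0098, 0.0566]
eef_rot: [0.989, -0.148, 0.001, -0.0]
contact_force: [-0.1, -0.5, 0.0]
opening: 0.012
```

```bash
python3 - <<'E'
from h import *
s=r.get_state();print(s['clock'],s['tool_pos'],s['contact_force'],s['moment'],s['opening'])
p=r.snapshot("wrist");cv2.imwrite("pics/wrist8.png",p["img"])
E
```

```text
14.35 [ 0.56857491 -0.00976955  0.05656715] [-0.10090341 -0.46545319  0.03046956] [ 0.08861687  0.05403097 -0.02446669] 0.011761633620603423
```

View pics/wrist8.png

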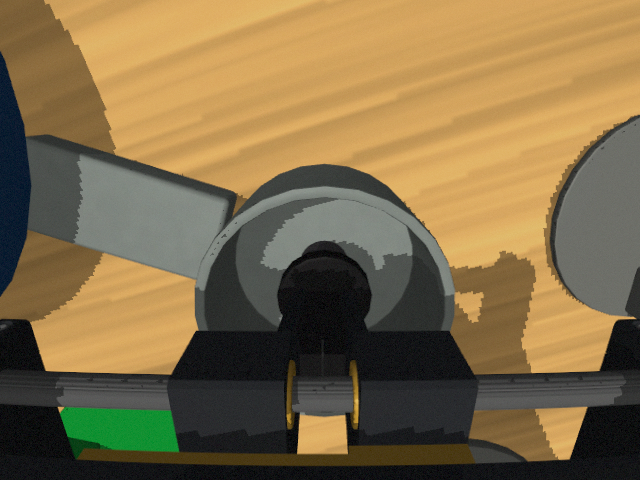

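>>> {"name": "carry_out", "arguments": {
  "commands": [
    [0,0,0.004,0,0,0],
    [0,0,0.008,0,0,0],
    [0,0,0.0115,0,0,0],
    [0,0,0.0115,0,0,0],
    [0,0,0.0115,0,0,0],
    [0,0,0.0115,0,0,0]
  ]
}}

```text
clock: 15.0
tool_pos: [0.5685, -0.0097, 0.0446]
eef_rot: [0.989, -0.148, 0.0, -0.0]
contact_force: [0.3, -0.2, 4.5]
opening: 0.004
```

>>> {"name": "carry_out", "arguments": {
  "commands": [
    [0,0,0,0,0,0]
  ]
}}

```text
clock: 15.1
tool_pos: [0.5685, -0.0097, 0.0446]
eef_rot: [0.989, -0.148, 0.0, -0.0]
contact_force: [0.1, -0.1, 3.9]
opening: 0.006
```

>>> {"name": "carry_out", "arguments": {
  "commands": [
    [0,0,0.002,0,0,0],
    [0,0,0.004,0,0,0],
    [0,0,0.006,0,0,0],
    [0,0,0.0066,0,0,0],
    [0,0,0.0066,0,0,0],
    [0,0,0.0066,0,0,0],
    [0,0,0.0066,0,0,0]
  ]
}}

```text
clock: 15.8
tool_pos: [0.5685, -0.0097, 0.0383]
eef_rot: [0.989, -0.148, 0.001, -0.0]
contact_force: [-0.8, 0.6, 7.5]
opening: 0.005
```

```bash
python3 - <<'E'
from h import *
for i in range(6):
    p=r.snapshot("side"); s=r.get_state();print(s['clock'],s['tool_pos'],s['contact_force'],s['opening'])
cv2.imwrite("pics/side9.png",cv2.resize(p["img"][140:320,220:460],None,fx=2.5,fy=2.5))
print([(l,[(d["p"],d["xyz"]) for d in r.spot_point(p,l)]) for l in ("lid_lug","lid_far","bottle","cup","tub","brush")])
E
```

```text
15.85 [ 0.56852269 -0.00966131  0.03828954] [-0.4108717   1.15068254  7.14780697] 0.0020401622781046854
15.9 [ 0.56853291 -0.00966057  0.03831283] [-0.7068225   0.45526998  6.97126893] 0.003273056997409167
15.95 [ 0.56849947 -0.00967565  0.03830927] [-0.53199261  0.3994249   8.26715853] 0.003589182389328379
16.0 [ 0.5685337  -0.00968452  0.03831716] [-0.90849987  0.49206814  7.44846503] 0.0063467494390670644
16.05 [ 0.5685227  -0.009649    0.03833071] [-1.3988282  -0.39890796  7.71634196] 0.007295125769647107
16.1 [ 0.56852007 -0.00968555  0.03832283] [-0.922765    0.60150271  7.35014358] 0.00402480776925075
[('lid_lug', [(0.68, [0.4896, 0.1924, 0.0268]), (0.67, [0.3812, 0.0012, 0.0411]), (0.64, [0.4999, -0.1859, 0.0279])]), ('lid_far', [(0.97, [0.4401, 0.1042, 0.0091]), (0.92, [0.6011, -0.2181, 0.0078]), (0.65, [0.2836, -0.0906, 0.0144])]), ('bottle', [(0.83, [0.7104, 0.2167, 0.0602]), (0.52, [0.5014, -0.1859, 0.0275])]), ('cup', [(0.89, [0.7595, -0.18, 0.0022]), (0.25, [0.3317, -0.3527, 0.0019])]), ('tub', [(0.58, [0.6473, -0.4472, -0.0018])]), ('brush', [(0.64, [0.3296, -0.3511, 0.0014])])]
```

View pics/side9.png

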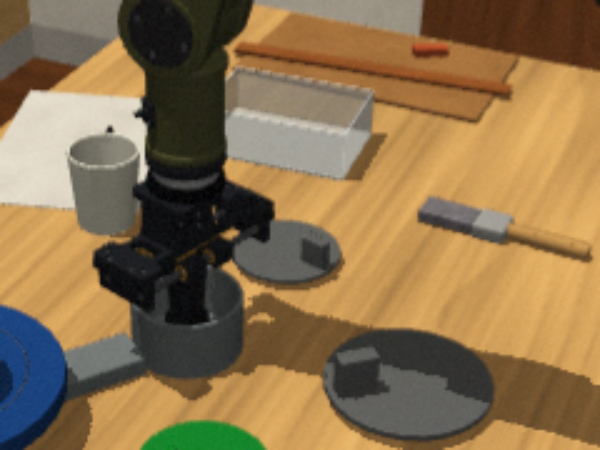

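Force (7.4 N) and height (38.3 mm) agree on a press of about 11–12 mm, so I'm handing in.

```bash
python3 - <<'E'
from h import *
print(r.finish_job()); s=r.get_state();print(s['clock'],s['tool_pos'],s['contact_force'])
E
```

```text
the job is handed in; nothing more can be done
None
the job is handed in; nothing more can be done
```

The job is handed in at about 16 s of the 48 s allowed, with the gripper still holding the button about half-way. No verdict was reported.

- **Tip:** I gripped the smaller grey lid by its lug and tipped it about 18 degrees. The networks put its far edge at rim height (63–64 mm) while tipped.
- **Set down:** I lifted it off, levelled it, lowered it onto bare table with a contact force of about 7 N and let go. The pictures show it lying flat and right way up. The last lug height read 28 mm, against 30 mm expected and 36 mm allowed.
- **Button:** the shut fingertips stand at z = 38.3 mm, which is about 11.7 mm of travel. The spring force varied between 7.0 and 8.3 N, about 7.5 N on average, which means about 11 mm. Both are inside the 8–16 mm window.
- **Bystanders:** bottle, cup, tub and brush were found within about 5 mm of their first positions.

No check failed. The two button travel figures differ slightly. At the first partial press the force also read low: about 4.2 N, where about 5.2 N was expected.

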